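# Torque the printing-block clamp nut with a break-back wrench

### The job

Pick up the torque wrench, fit its socket fully down over the square nut of the block clamp, and tighten the nut clockwise until the wrench's breakaway joint trips and stays bent. Stop as soon as it trips: do not over-tighten the nut. Leave the bent wrench sitting on the nut, and leave the ink bottle, the wooden type block and the cup where they are.

Things in the scene. Friction and masses are not known exactly. Their poses are not given: they have to be found in the camera images.
- wrench: Loose break-back torque wrench, 0.38 kg, 271 mm long, level, socket mouth down, handle end on a wooden rest. This is its socket head, 34 mm tall: origin at the centre of the mouth (underside), z up, handle along -x. Square outside, 37.5 mm wide; square hole 25.5 mm wide, 19 mm deep, its flats facing x and y. The wrench's centre of mass is about 100 mm from the socket axis.
- socket (a point): Centre of the roof of the wrench's socket hole, 19 mm above the mouth, on the socket axis; axes as wrench.
- hinge (a point): The wrench's breakaway hinge (upright, brass pin), 32 mm from the socket axis. A clockwise push on the handle trips it at about 1.3 N m (9 to 12 N at handle_grip): the handle then swings clockwise on the head with a resistance that falls fast, nearly nil at 0.25 rad, to a hard stop at 0.36 rad. Bent past about 0.2 rad it stays bent when let go; short of that it springs straight.
- handle_grip (a point): A point on the centreline of the handle's black rubber grip, 140 mm from the socket axis and 27 mm above the plane of the socket's mouth. The rubber grip is 16 mm wide and 18 mm tall and runs from 92 to 240 mm from the socket axis. x lies along the handle, towards the socket, parallel to x of wrench while the wrench is straight.
- rest: Fixed wooden rest, 26 x 60 mm and 18 mm tall, with two 10 mm ears 28 mm apart that the handle lies between, 205 mm from the socket axis; origin under its centre.
- holder: Fixed work holder: plywood board 180 x 140 x 18 mm, a light wooden printing block on it (top at 40 mm) and a steel strap 160 x 44 mm across it along its x (top at 48 mm). Origin under the centre of the board, x along the strap. The nut stands on the middle of the strap.
- nut_top (a point): Top centre of the clamp nut, 71 mm above the table: tall square steel nut, 24 mm across flats, flats 15 mm tall on a round washer, 4 mm conical top narrowing to 17 mm. z up, x square to a flat. It turns against up to 0.5 N m (1 to 4 N at handle_grip) and, turned clockwise, comes up tight after 0.25 to 0.75 rad, which can only be felt. Socket fully down = socket roof at this point.
- nut_corner (a point): A point on one corner of the nut, 17 mm from its axis; it turns with the nut.
- nut (a joint): Over-tightening of the nut, rad: 0 at the start, it moves only if more than about 3 N m (some 21 N at the handle grip) is put on the nut when it is tight.
- ink_bottle: Black ink bottle with a red cap, 48 mm across and 120 mm tall, a bystander; origin at the centre of its underside.
- type_block: Loose plain wooden block 50 x 40 x 35 mm, a bystander; origin at the centre of its underside.
- pen_cup: White ceramic cup, 76 mm across and 100 mm tall, a bystander; origin at the centre of its underside.

How it is judged:
On the way, in this order (a step that is already met when the one before it is completed fails the run):
1. the socket is fully down over the nut with the wrench still straight (distance between socket and nut_top below 0.006 m and angle between the x axis of handle_grip and the x axis of wrench, either way round below 0.08 rad), for 0.1 s.
2. the nut has been turned and the breakaway joint has tripped, with the socket still on the nut (distance between socket and nut_top below 0.01 m and angle between the x axis of handle_grip and the x axis of wrench, either way round above 0.16 rad and distance of nut_corner from where it was at the start of the episode above 0.0015 m), for 0.1 s.
At the end, for the whole second after the job is handed in: The nut has been turned (its corner at least 1.5 mm from where it was), the wrench is bent at its breakaway joint (over 0.16 rad between handle and head), its socket still sits on the nut (socket roof within 10 mm of the nut's top) and it is at rest, let go (all of step 2 and linear speed of wrench below 0.03 m/s); the robot touches nothing.
It fails at once if the nut is over-tightened (forced more than 0.06 rad on after coming tight) (value of joint nut above 0.06 rad or value of joint nut below -0.06 rad).
It fails at once if the ink bottle is moved by more than 30 mm (distance of ink_bottle from where it was at the start of the episode above 0.03 m).
It fails at once if the type block is moved by more than 30 mm (distance of type_block from where it was at the start of the episode above 0.03 m).
It fails at once if the cup is moved by more than 30 mm (distance of pen_cup from where it was at the start of the episode above 0.03 m).
It also fails if it takes over 69 s, if anything falls off the work surface, if the arm or the gripper's body presses on something with over 40 N, if the wrist force passes 120 N, or if a joint passes its speed limit or range.

### The arm

A 6-joint arm with a two-finger parallel gripper is mounted at the origin on the work surface. World frame = base frame: x ahead of the robot, y to its left, z up, the work surface at z = 0. Lengths are in m, angles in rad, forces in N, time in s.
With the tool pointing down it reaches from about 0.275 to 0.875 m from the base axis. Payload 12.5 kg.
Tool frame: the origin (TCP) lies at the very end of the fingers, on their centre line; the grasp point (between the pads) lies 19 mm behind it; z points along the fingers, y is the line along which they close (so a half turn about z gives the same grasp; the last joint's range is limited). The gripper opens to 85 mm and grips with 20 to 120 N. Pads are 22 mm wide; open, the fingers measure 114 mm over their backs; the gripper's body (76 mm by 85 mm) begins 54 mm behind the grasp point. The pads swing forward as they close: fully open they stand 13 mm farther back than shut.
Start: joints at [-0.085, 0.351, 1.652, -0, 1.139, -0.085], TCP at [0.55, 0, 0.231] pointing down, gripper open.
Joint ranges: [-2.75, 2.75], [-0.79, 2.1], [0.01, 2.65], [-1.57, 4.71], [0.07, 3.14], [-2.87, 2.87]. Speed limits (rad/s): [2.22, 2.22, 2.79, 3.14, 3.14, 3.14].

### API

Orientations are given as a 3x3 rotation matrix whose columns are the frame's x, y, z axes.
In Python, from bench import manip gives the robot as it stands. Calls block until the motion is done:
- manip.move_ptp(position, orientation): joint-space move of the TCP to a pose.
- manip.move_l(position, attitude=None, max_speed=0.15): straight line of the TCP; attitude=None keeps the orientation; max_speed is the mean speed in m/s.
- manip.move_j(angles): joint-space move.
- manip.set_gripper(opening, effort=None): opening from 0.0 (shut) to 1.0 (fully open); effort is the grip in N (None keeps the last); returns when the fingers have stopped.
- manip.dwell(seconds).
- manip.inverse_kinematics(position, orientation): joint angles nearest the present ones, or None.
- manip.grab_frame(name): name is "scene" or "side" or "wrist"; returns (picture, depth): 384x512x3 uint8, red, green, blue; 384x512 float32, m along the optical axis (not along the pixel's ray), 0 where there is no reading.
- manip.get_calibration(name): a dict with "camera_matrix" (3x3 intrinsics, pixels), "R" (3x3) and "t" (3): a world point X has camera coordinates R X + t. Camera axes: x right, y down, z forward; pixel columns grow to the right and rows downward; lengths in m; the calibration is good to about 2 mm. The wrist camera is an equidistant fisheye: a pixel r from the principal point sees the ray r / f radians off the axis. A picture is of the moment at which its call begins: read the wrist's pose just before it. get_calibration takes no time and is no camera call; for the wrist camera it gives the pose at the moment of the call.
A pose or a line that the arm cannot do raises manip.Unreachable and nothing moves.
- manip.sign_off(): hands the job in; it is judged then, once.
Trained networks look in the newest picture that a camera, given by its name, has taken for a name from the list of things; names that differ only in an ending like _2 or _b are one class to them, and where a whole thing is asked for, a point or a joint stands for the part that bears it (a point fixed in the world has none). Each returns a list of dicts, best first, with "confidence" (0 to 1); they miss things now and then, are a little off and sometimes report something else, mostly with a low value. They report only what shows in the picture. A call takes as long as a camera call.
- manip.look_for(camera, name): "at" ([x, y, z] in m, in world coordinates, good to about 4 mm: the middle of the surface that is visible of it).
Readings, each from a call of its own:
- manip.current_time(): time.
- manip.current_qpos(): joint angles.
- manip.current_joint_vel(): joint speeds.
- manip.current_joint_torque(): joint torques, N m.
- manip.current_ee_pos(): TCP position.
- manip.current_tcp_rot(): TCP orientation.
- manip.current_force(): force on the tool from outside, world axes, zero at the start.
- manip.current_ft_torque(): the same for the moment, N m.
- manip.current_grip_width(): opening from 0.0 (shut) to 1.0 (fully open).
- manip.current_grip_force(): force on a finger pad.
Only numpy, scipy, OpenCV 4.12 (cv2) and the standard library are available. Lean on these libraries where they do the work, as an engineer would, in place of code of your own. Each camera call takes 0.05 s, during which the arm holds its last target. There are 200 camera calls.

## Working session

There is one attempt and no reset: what is moved stays moved. The work goes in short steps, each a Python script; the robot and the scene stay as the last script left them, time stands still between calls to the robot, and variables do not carry over. Pictures are saved under pics/ and viewed, at most 10 in all, crops included, and the job is handed in when it is done.

```bash
mkdir -p pics; ls
python3 - <<'E'
from bench import manip as m
import cv2,numpy as np
ims=[]
for c in ("scene","side"):
    p,d=m.grab_frame(c); cv2.imwrite(f"pics/{c}0.png",p[:,:,::-1]); np.save(f"{c}0.npy",d)
    k=m.get_calibration(c); print(c,k["camera_matrix"].tolist(),k["R"].round(4).tolist(),k["t"].round(4).tolist())
    for n in ("wrench","socket","hinge","handle_grip","rest","holder","nut_top","nut_corner","ink_bottle","type_block","pen_cup"):
        print(n,[(np.round(r["at"],4).tolist(),round(r["confidence"],2)) for r in m.look_for(c,n)[:2]])
print(m.current_time())
E
```

```text
pics
scene [[443.23929748921785, 0.0, 247.8480729962601], [0.0, 443.23929748921785, 186.1112648853997], [0.0, 0.0, 1.0]] [[-0.7575, 0.6528, -0.0087], [0.4669, 0.5324, -0.7061], [-0.4563, -0.5389, -0.7081]] [0.4475, -0.236, 1.5566]
wrench [([0.5845, -0.1828, 0.0347], 0.62)]
socket []
hinge [([0.5865, -0.1873, 0.0308], 0.76)]
handle_grip [([0.511, -0.187, 0.0275], 0.83)]
rest [([0.4477, -0.1743, 0.0223], 0.44)]
holder [([0.6097, 0.1161, 0.0396], 0.58)]
nut_top [([0.5922, 0.0964, 0.0629], 0.68)]
nut_corner []
ink_bottle [([0.5254, 0.4619, 0.0664], 0.63), ([0.6095, 0.1177, 0.0417], 0.22)]
type_block [([0.7894, -0.0278, 0.0345], 0.79)]
pen_cup [([0.6397, -0.4094, 0.0688], 0.89), ([0.5851, -0.1843, 0.0283], 0.34)]
side [[364.2589984868619, 0.0, 251.89613497549936], [0.0, 364.2589984868619, 191.4554028550026], [0.0, 0.0, 1.0]] [[0.8285, -0.5598, 0.0097], [-0.3562, -0.5403, -0.7624], [0.432, 0.6282, -0.647]] [-0.4786, 0.2943, 0.7798]
wrench [([0.5351, -0.1909, 0.0334], 0.98)]
socket [([0.534, -0.1939, 0.0292], 0.96)]
hinge [([0.5379, -0.1999, 0.0354], 0.96)]
handle_grip [([0.4871, -0.1956, 0.0391], 0.76)]
rest [([0.4357, -0.2101, 0.0276], 0.65)]
holder [([0.5613, 0.0679, 0.0341], 0.88)]
nut_top [([0.5573, 0.0694, 0.0358], 0.54)]
nut_corner [([0.5815, 0.0878, 0.0643], 0.66)]
ink_bottle [([0.5062, 0.4475, 0.0564], 0.6)]
type_block [([0.7767, -0.0496, 0.0337], 0.77)]
pen_cup [([0.627, -0.4271, 0.0681], 0.62)]
1.2
```

View pics/scene0.png

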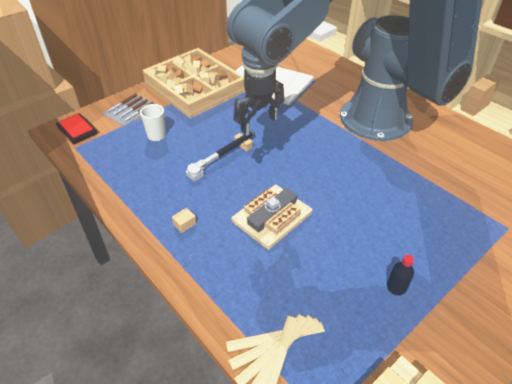

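View pics/side0.png

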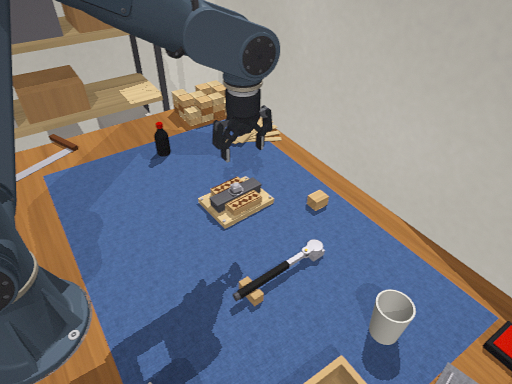

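```bash
cat > h.py <<'E'
import numpy as np,cv2
from bench import manip as m
def cloud(c,d):
    k=m.get_calibration(c);K=np.array(k["camera_matrix"]);R=np.array(k["R"]);t=np.array(k["t"])
    v,u=np.nonzero(d>0);z=d[v,u]
    if c=="wrist":
        a=(u-K[0,2])/K[0,0];b=(v-K[1,2])/K[1,1];r=np.hypot(a,b)+1e-12;s=np.tan(r)/r
        P=np.c_[a*s*z,b*s*z,z]; ok=r<1.2;P=P[ok];u=u[ok];v=v[ok]
    else: P=np.c_[(u-K[0,2])/K[0,0]*z,(v-K[1,2])/K[1,1]*z,z]
    return (P-t)@R,u,v
def proj(c,X):
    k=m.get_calibration(c);K=np.array(k["camera_matrix"]);P=np.atleast_2d(X)@np.array(k["R"]).T+np.array(k["t"])
    if c=="wrist":
        r=np.hypot(P[:,0],P[:,1]);th=np.arctan2(r,P[:,2]);q=P[:,:2]/(r[:,None]+1e-12)*th[:,None]
    else:q=P[:,:2]/P[:,2:]
    return q*[K[0,0],K[1,1]]+K[:2,2]
def down(yaw): # tool z down, tool x at yaw in world
    c,s=np.cos(yaw),np.sin(yaw)
    return np.array([[c,s,0],[s,-c,0],[0,0,-1.]])
def sel(P,x,y,z): return P[(P[:,0]>x[0])&(P[:,0]<x[1])&(P[:,1]>y[0])&(P[:,1]<y[1])&(P[:,2]>z[0])&(P[:,2]<z[1])]
def line(P):
    c=P.mean(0);w,V=np.linalg.eigh(np.cov(P[:,:2].T));d=V[:,1]
    return c,np.arctan2(d[1],d[0]),np.sqrt(w)
E
python3 - <<'E'
from h import *
for c in ("scene","side"):
    P,u,v=cloud(c,np.load(c+"0.npy"))
    print(c,"table",np.median(sel(P,(.4,.7),(-.1,0),(-.05,.05))[:,2]))
    W=sel(P,(.35,.75),(-.32,-.1),(.028,.06)); print("wrench",len(W),line(W),np.degrees(line(W)[1]),W.min(0),W.max(0))
    r=cv2.minAreaRect(W[:,:2].astype(np.float32));print(r)
    H=sel(P,(.45,.75),(-.0,.25),(.012,.1));print("holder",cv2.minAreaRect(H[:,:2].astype(np.float32)))
    S=sel(P,(.45,.75),(-.0,.25),(.044,.051));print("strap",len(S),cv2.minAreaRect(S[:,:2].astype(np.float32)),line(S))
    N=sel(P,(.45,.75),(-.0,.25),(.056,.09));print("nut",len(N),N.mean(0),N.min(0),N.max(0))
k=m.get_calibration("wrist");print(k["camera_matrix"],k["R"],-np.array(k["R"]).T@k["t"])
E
```

```text
scene table 0.002370402505818769
wrench 495 (array([ 0.54585625, -0.18617825,  0.03543249]), np.float64(-3.0844253452750414), array([0.0094729 , 0.08331275])) -176.72455450744158 [ 0.39866362 -0.22399264  0.02805082] [ 0.671931   -0.16101931  0.04386651]
((0.5349521040916443, -0.18430444598197937), (0.273641437292099, 0.05969122052192688), 5.945169448852539)
holder ((0.5865944027900696, 0.09606379270553589), (0.18254421651363373, 0.14153744280338287), 3.9770278930664062)
strap 620 ((0.5872622132301331, 0.09731321036815643), (0.1609395295381546, 0.11785167455673218), 3.555271863937378) (array([0.59200227, 0.09781377, 0.0481184 ]), np.float64(-3.0893892041549478), array([0.02271886, 0.04771287]))
nut 104 [0.58983456 0.09852296 0.06694269] [0.57433034 0.08148116 0.05601868] [0.60387226 0.11557809 0.07629024]
side table 0.0004090219226156285
wrench 857 (array([ 0.52367627, -0.18858854,  0.03429534]), np.float64(-3.0814015861187043), array([0.00863899, 0.08393986])) -176.55130586951944 [ 0.39700025 -0.22285342  0.02800391] [ 0.66532433 -0.15699039  0.04008892]
((0.5310588479042053, -0.18339794874191284), (0.26965469121932983, 0.0595339760184288), 6.361522197723389)
holder ((0.5846876502037048, 0.09715858101844788), (0.18340234458446503, 0.14116522669792175), 4.7491302490234375)
strap 469 ((0.5850652456283569, 0.08644134551286697), (0.1596405953168869, 0.06854068487882614), 4.425287246704102) (array([0.57907814, 0.09503272, 0.04746176]), np.float64(-3.0689190841005165), array([0.01353636, 0.05016334]))
nut 74 [0.58177963 0.09450835 0.06598265] [0.57089107 0.08337773 0.05629105] [0.59725575 0.11235919 0.07318483]
[[297.31863964   0.         256.64484778]
 [  0.         297.31863964 188.26427269]
 [  0.           0.           1.        ]] [[ 9.99999984e-01 -1.28640425e-05  1.75665188e-04]
 [-5.89372477e-05 -9.64277399e-01  2.64894496e-01]
 [ 1.65982356e-04 -2.64894502e-01 -9.64277385e-01]] [0.54953357 0.06712044 0.37377076]
```

Run:
```python
from h import *
print(m.current_tcp_rot().round(3) if hasattr(m.current_tcp_rot(),'round') else m.current_tcp_rot())
R=np.array(m.current_tcp_rot())
for n,p in (("nut",(.586,.03,.12)),("wr",(.55,-.253,.13))):
    m.move_ptp(p,R); m.dwell(.3)
    k=m.get_calibration("wrist"); im,d=m.grab_frame("wrist"); P,u,v=cloud("wrist",d)
    np.savez(f"{n}.npz",im=im,P=P,u=u,v=v,R=k["R"],t=k["t"],K=k["camera_matrix"])
    if n=="nut":
        c=proj("wrist",[.586,.097,.071])[0].astype(int);print(c)
        g=im[c[1]-60:c[1]+60,c[0]-75:c[0]+75]; cv2.imwrite("pics/nut.png",cv2.resize(g,None,fx=5,fy=5,interpolation=2)[:,:,::-1])
        N=sel(P,(.55,.62),(.06,.13),(.056,.09));print(len(N),N.mean(0),N.min(0),N.max(0))
        T=sel(P,(.55,.62),(.06,.13),(.068,.09));print(len(T),T.mean(0),T.min(0),T.max(0))
        S=sel(P,(.48,.7),(.05,.15),(.044,.052));print("strap",len(S),cv2.minAreaRect(S[:,:2].astype(np.float32)),np.median(S[:,2]))
        for q in ("nut_top","nut_corner"):print(q,m.look_for("wrist",q)[:1])
    else:
        cv2.imwrite("pics/wr.png",im[:,:,::-1])
        W=sel(P,(.35,.75),(-.32,-.1),(.028,.06));print("wrench",len(W),line(W),cv2.minAreaRect(W[:,:2].astype(np.float32)))
        for a in np.arange(.40,.69,.02):
            s=W[(W[:,0]>a)&(W[:,0]<a+.02)]
            if len(s):print(a.round(2),len(s),s[:,1].min().round(4),s[:,1].max().round(4),np.median(s[:,2]).round(4))
        for q in ("wrench","socket","hinge","handle_grip"):print(q,m.look_for("wrist",q)[:1])
print(m.current_time())
```

```text
[[-0.  1. -0.]
 [ 1.  0.  0.]
 [ 0. -0. -1.]]
[256 108]
1322 [0.58549812 0.09697598 0.0689561 ] [0.57230539 0.08453411 0.06486572] [0.59803257 0.10925733 0.07298522]
830 [0.58545933 0.09700681 0.07026503] [0.57381009 0.0847274  0.06800603] [0.5966169  0.10907616 0.07298522]
strap 10869 ((0.5852712988853455, 0.09707662463188171), (0.15974529087543488, 0.04459020495414734), 4.255681991577148) 0.04760804281201491
nut_top [{'at': [0.5862, 0.1001, 0.0717], 'confidence': 0.66}]
nut_corner [{'at': [0.5875, 0.0945, 0.0702], 'confidence': 0.91}]
wrench 7025 (array([ 0.54242844, -0.18786966,  0.03514827]), np.float64(-3.081201465465977), array([0.00830559, 0.08116288])) ((0.5326311588287354, -0.18981854617595673), (0.26998552680015564, 0.05974649637937546), 2.7413923740386963)
0.4 350 -0.2052 -0.1869 0.0369
0.42 528 -0.2239 -0.1646 0.0369
0.44 685 -0.224 -0.1639 0.0363
0.46 441 -0.2005 -0.1837 0.037
0.48 473 -0.1991 -0.1823 0.0368
0.5 475 -0.1986 -0.1819 0.0368
0.52 515 -0.1968 -0.18 0.0365
0.54 471 -0.1954 -0.1793 0.0361
0.56 367 -0.1921 -0.1799 0.0335
0.58 363 -0.1918 -0.1784 0.0334
0.6 485 -0.1931 -0.1734 0.0361
0.62 696 -0.1998 -0.1631 0.0355
0.64 955 -0.2017 -0.161 0.034
0.66 190 -0.1959 -0.1675 0.0338
wrench [{'at': [0.5554, -0.187, 0.0361], 'confidence': 0.64}]
socket [{'at': [0.5577, -0.19, 0.0326], 'confidence': 0.73}]
hinge [{'at': [0.555, -0.1884, 0.0349], 'confidence': 0.74}]
handle_grip [{'at': [0.5044, -0.1913, 0.0335], 'confidence': 0.93}]
3.85
```

View pics/nut.png

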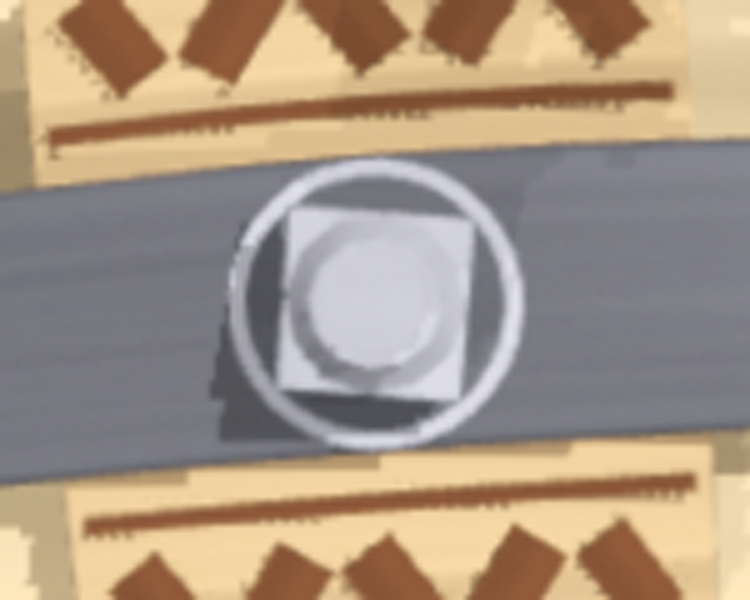

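View pics/wr.png

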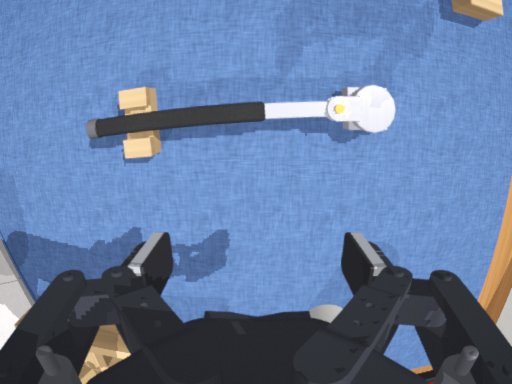

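Run:
```python
from h import *
D=np.load("nut.npz");K,R,t=D["K"],D["R"],D["t"]
px=np.array([(290,207),(474,220),(460,401),(278,387)])/5+[181,48]-.4
q=(px-K[:2,2])/[K[0,0],K[1,1]];r=np.hypot(*q.T);ray=np.c_[q*(np.tan(r)/r)[:,None],np.ones(4)]@R
C=-R.T@t;X=C+ray*((.067-C[2])/ray[:,2])[:,None]
nut=X.mean(0)[:2];e=[X[(i+1)%4]-X[i] for i in range(4)]
print("nut",X.round(4),nut,[np.linalg.norm(a).round(4) for a in e])
ny=np.mean([(np.degrees(np.arctan2(a[1],a[0]))+45)%90-45 for a in e]);print("yaw",ny)
P=np.load("wr.npz")["P"]
G=sel(P,(.46,.55),(-.21,-.17),(.034,.042));
xs=np.arange(.46,.55,.006);mid=[(lambda s:(s[:,1].min()+s[:,1].max())/2)(G[(G[:,0]>=a)&(G[:,0]<a+.006)]) for a in xs[:-1]]
f=np.polyfit(xs[:-1]+.003,mid,1);wy=np.arctan(f[0]);print("wrench yaw",np.degrees(wy),"res",np.std(mid-np.polyval(f,xs[:-1]+.003)))
d=np.array([np.cos(wy),np.sin(wy)]);o=np.array([.6,np.polyval(f,.6)])
W=sel(P,(.38,.72),(-.23,-.15),(.029,.045))
s=(W[:,:2]-o)@d;n=(W[:,:2]-o)@[-d[1],d[0]];
on=abs(n)<.012
print("front s",np.percentile(s,99.8),"back",np.percentile(s[on],.2))
H=W[(s>.03)];print("head circ",cv2.minEnclosingCircle(H[:,:2].astype(np.float32)),"n range",n[s>.03].min(),n[s>.03].max())
ax=o+d*(np.percentile(s,99.8)+np.percentile(s[on],.2)+.271-.0375)/2
print("axis",ax)
np.savez("est.npz",nut=nut,ny=np.radians(ny),wy=wy,ax=ax)
```

```text
nut [[0.5744 0.1098 0.067 ]
 [0.5984 0.1081 0.067 ]
 [0.5967 0.084  0.067 ]
 [0.5727 0.0859 0.067 ]] [0.58553277 0.09697423] [np.float64(0.0241), np.float64(0.0241), np.float64(0.0241), np.float64(0.0239)]
yaw -4.2137324599997505
wrench yaw 3.413885452327686 res 0.00013828389847135055
front s 0.0661803648571869 back -0.20145422260393178
head circ ((0.6477023363113403, -0.18143019080162048), 0.020598893985152245) n range -0.02019092203416167 0.0206722448756023
axis [ 0.64902592 -0.18153335]
```

```bash
cat >> h.py <<'E'
RG=.105
E
python3 - <<'E'
from h import *
E=np.load("est.npz");wy=float(E["wy"]);ny=float(E["ny"]);ax=np.array([.6483,-.1815]);nut=E["nut"]
u=lambda a:np.array([np.cos(a),np.sin(a)])
g=ax-RG*u(wy);R=down(wy)
m.move_ptp([*g,.13],R); m.set_gripper(.6); m.move_l([*g,.010],R,.12)
print(m.current_force()); m.set_gripper(0,90); print("grip",m.current_grip_width(),m.current_grip_force())
m.move_l([*g,.05],None,.08); m.dwell(.2); print(m.current_force(),m.current_ft_torque())
m.move_l([*g,.14],None,.12)
tg=nut-RG*u(ny); m.move_ptp([*tg,.14],down(ny)); m.dwell(.4)
print(m.current_ee_pos(),m.current_qpos(),m.current_force(),m.current_time())
im,d=m.grab_frame("wrist");cv2.imwrite("pics/held.png",im[:,:,::-1]);P,_,_=cloud("wrist",d)
im2,d2=m.grab_frame("side");cv2.imwrite("pics/held_side.png",cv2.resize(im2[100:260,150:350],None,fx=4,fy=4)[:600,:800,::-1])
np.savez("held.npz",P=P,Ps=cloud("side",d2)[0])
H=sel(P,(.45,.64),(.05,.15),(.12,.19));print(len(H),H.min(0),H.max(0),H.mean(0))
for a in np.arange(.45,.63,.02):
    s=H[(H[:,0]>a)&(H[:,0]<a+.02)]
    if len(s):print(a.round(2),len(s),s[:,1].min().round(4),s[:,1].max().round(4),np.median(s[:,2]).round(4))
E
```

```text
[-0.32952262  0.64254381  0.10647502]
grip 0.17100516621149534 87.82566547393799
[ 0.88823847  0.20350792 -3.66156226] [-0.06169729  0.05015547 -0.01048108]
[0.48092333 0.10439231 0.1399622 ] [ 1.19123596e-01  3.70148039e-01  1.88447345e+00 -6.89871724e-06
  8.87024920e-01  1.76401326e+00] [ 0.76382268  0.21340044 -3.72438431] 10.575
18397 [0.45010224 0.06419914 0.13052199] [0.59494512 0.14568125 0.189997  ] [0.5314716  0.10095131 0.16564384]
0.45 1018 0.0652 0.1147 0.166
0.47 2974 0.0642 0.1457 0.1664
0.49 3364 0.0657 0.1438 0.1648
0.51 1379 0.0952 0.1086 0.1627
0.53 1630 0.0899 0.1085 0.163
0.55 3037 0.0794 0.1172 0.1652
0.57 4344 0.0767 0.1172 0.1631
0.59 651 0.0775 0.1159 0.1629
```

View pics/held.png

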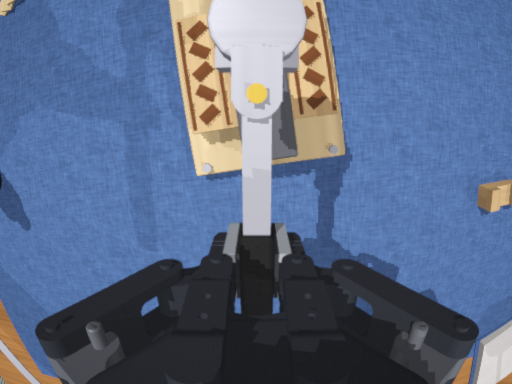

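View pics/held_side.png

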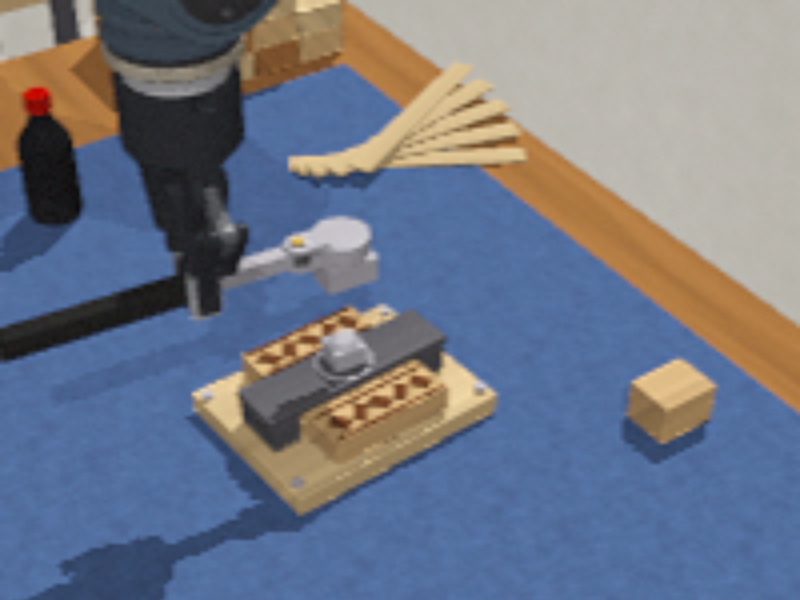

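Run:
```python
from h import *
p0=np.array(m.current_ee_pos());f0=np.array(m.current_force());t0=np.array(m.current_ft_torque())
c=p0[:2].copy()
m.move_l([*c,.084],None,.08); z=.084
while z>.0621:
    z-=.002; m.move_l([*c,z],None,.03)
    f=np.array(m.current_force())-f0;print(round(z,4),np.array(m.current_ee_pos()).round(4),f.round(1),(np.array(m.current_ft_torque())-t0).round(2))
    if np.linalg.norm(f)>20: break
print(m.current_time())
```

```text
0.082 [0.4809 0.1045 0.0822] [-0.2 -0.3 -0.8] [0.02 0.02 0.03]
0.08 [0.4808 0.1045 0.0799] [ 0.5 -0.6 -0.2] [ 0.   -0.    0.01]
0.078 [0.4808 0.1045 0.0779] [ 0.7 -0.9  0. ] [-0.   -0.06  0.01]
0.076 [0.4808 0.1045 0.0759] [ 0.6 -1.2 -1.3] [-0.01 -0.03 -0.02]
0.074 [0.4808 0.1045 0.0739] [-0.  -0.7 -0.1] [ 0.03 -0.01 -0.01]
0.072 [0.4808 0.1045 0.0719] [ 0.7 -1.3  0.1] [ 0.04  0.02 -0.02]
0.07 [0.4808 0.1045 0.0699] [ 0.  -0.6 -1.3] [-0.03  0.01  0.04]
0.068 [0.4808 0.1045 0.0679] [ 0.3 -1.3 -0.1] [ 0.02 -0.04 -0.08]
0.066 [0.4808 0.1045 0.0659] [ 0.1 -0.4 -0.1] [-0.    0.01 -0.04]
0.064 [0.4808 0.1045 0.0639] [ 0.6 -1.2 -0.1] [-0.03  0.02 -0.04]
0.062 [0.4811 0.1046 0.0621] [-0.2 -1.1  1.9] [ 0.01 -0.22 -0.08]
14.275
```

```bash
cat > turn.py <<'E'
from h import *
E=np.load("est.npz");ny=float(E["ny"]);nut=np.array(m.current_ee_pos())[:2]+RG*np.array([np.cos(ny),np.sin(ny)])
print("nut",nut); m.dwell(.3)
m.set_gripper(.37); print("w",m.current_grip_width(),m.current_force())
r=.14;z=.056
def pose(phi): return [*(nut-r*np.array([np.cos(phi),np.sin(phi)])),z],down(phi)
p,R=pose(ny); m.move_l(p,R,.06); m.dwell(.2)
f0=np.array(m.current_force());print("f0",f0)
phi=ny;peak=0;pk=ny;tripped=False;tp=None
while phi>ny-1.35 and m.current_time()<60:
    F0=peak
    phi-=.008 if (tripped or cur>4) else .025 if (cur:=0) is None else .025
    break
E
cat > turn.py <<'E'
from h import *
E=np.load("est.npz");ny=float(E["ny"]);nut=np.array(m.current_ee_pos())[:2]+RG*np.array([np.cos(ny),np.sin(ny)])
print("nut",nut); m.dwell(.3)
m.set_gripper(.37); print("w",m.current_grip_width(),m.current_force())
r=.14;z=.056
def pose(phi): return [*(nut-r*np.array([np.cos(phi),np.sin(phi)])),z],down(phi)
m.move_l(*pose(ny),.06); m.dwell(.2)
f0=np.array(m.current_force());print("f0",f0)
phi=ny;ft=0;peak=0;pk=ny;trip=False
while phi>ny-1.4 and m.current_time()<60:
    phi-=.01 if (trip or ft>5) else .025
    m.move_l(*pose(phi),.04)
    f=np.array(m.current_force())-f0
    ft=-f[:2]@[-np.sin(phi),np.cos(phi)]*-1  # +: reaction opposing clockwise push
    print(round(ny-phi,3),"ft %.1f fz %.1f t %.1f"%(ft,f[2],m.current_time()))
    if not trip and ft>peak: peak,pk=ft,phi
    if not trip and peak>7 and ft<.6*peak: trip=True;print("TRIP peak",peak,ny-pk)
    if trip and (pk-phi>.225 or (pk-phi>.12 and ft>7)): print("stop bent");break
    if ft>17: print("stop force");break
E
python3 turn.py
```

```text
nut [0.58576714 0.09684444]
w 0.3711709422828059 [ 0.17258268 -0.10871666  0.01201066]
f0 [ 0.27159603  0.54725599 -0.47231196]
0.025 ft -1.3 fz -0.2 t 16.1
0.05 ft -0.2 fz -0.6 t 16.3
0.075 ft -2.1 fz 0.3 t 16.6
0.1 ft -3.6 fz 1.3 t 16.8
0.125 ft -4.2 fz 1.2 t 17.1
0.15 ft -4.7 fz 1.7 t 17.3
0.175 ft -3.7 fz 1.4 t 17.6
0.2 ft -3.6 fz 0.6 t 17.8
0.225 ft -3.5 fz 0.7 t 18.1
0.25 ft -3.2 fz 1.3 t 18.3
0.275 ft -3.6 fz 0.1 t 18.6
0.3 ft -2.8 fz 1.0 t 18.8
0.325 ft -3.2 fz 0.7 t 19.1
0.35 ft -2.8 fz 1.2 t 19.3
0.375 ft -3.2 fz 0.8 t 19.6
0.4 ft -4.3 fz 0.9 t 19.8
0.425 ft -4.5 fz 1.1 t 20.1
0.45 ft -4.9 fz 0.9 t 20.3
0.475 ft -3.2 fz 0.4 t 20.6
0.5 ft -3.8 fz 1.4 t 20.8
0.525 ft -3.2 fz 0.2 t 21.1
0.55 ft -3.9 fz 1.2 t 21.3
0.575 ft -3.2 fz 0.9 t 21.6
0.6 ft -3.5 fz 0.8 t 21.8
0.625 ft -4.7 fz 0.7 t 22.1
0.65 ft -5.0 fz 1.2 t 22.3
0.675 ft -4.1 fz 1.2 t 22.6
0.7 ft -7.3 fz 1.1 t 22.8
0.725 ft -7.4 fz 1.4 t 23.1
0.75 ft -9.6 fz 1.9 t 23.3
0.775 ft -9.6 fz 1.9 t 23.6
0.8 ft -8.1 fz 1.7 t 23.8
0.825 ft -7.7 fz 1.9 t 24.1
0.85 ft -6.0 fz 0.7 t 24.3
0.875 ft -4.5 fz 1.3 t 24.6
0.9 ft -2.3 fz 0.7 t 24.8Traceback (most recent call last):
  File "turn.py", line 12, in <module>
    m.move_l(*pose(phi),.04)
    ~~~~~~~~^^^^^^^^^^^^^^^^
bench.Unreachable: the arm cannot follow that straight line within its joint ranges
```

The force sign was flipped, but the log clearly shows the nut coming tight at about 0.70 and the trip at about 0.76. The wrist range stopped the yaw, so I'll finish the bend with the attitude held.

Run:
```python
from h import *
ny=float(np.load("est.npz")["ny"]);nut=np.array([.58577,.09684]);f0=np.array([.27,.55,-.47]);r=.14
p=np.array(m.current_ee_pos());print(p,m.current_qpos())
phi=ny-.9
for i in range(10):
    phi-=.01; m.move_l([*(nut-r*np.array([np.cos(phi),np.sin(phi)])),.056],None,.03)
    f=np.array(m.current_force())-f0; ft=-f[:2]@[-np.sin(phi)*-1*-1,np.cos(phi)]
    print(round(ny-phi,3),"ft %.1f"%ft,f.round(1))
    if abs(ft)>5: break
im,d=m.grab_frame("wrist");P,_,_=cloud("wrist",d)
cv2.imwrite("pics/bent.png",im[:,:,::-1]);print(m.current_time())
```

```text
[0.50728076 0.21273999 0.05609784] [3.12409546e-01 5.91611438e-01 1.77834345e+00 1.54388199e-04
 7.70748133e-01 2.85540332e+00]
0.91 ft 2.8 [-1.4 -2.8  0.9]
0.92 ft -0.0 [ 0.4 -0.5  0.4]
0.93 ft -0.5 [ 0.8 -0.3  0.5]
0.94 ft 0.6 [-0.2 -0.8  0.6]
0.95 ft 1.1 [-1.3  0.  -0. ]
0.96 ft 0.1 [-0.6  0.9  0.1]
0.97 ft -0.4 [0.3 0.2 1.2]
0.98 ft 0.2 [-0.1 -0.3  1.1]
0.99 ft 1.1 [-0.9 -0.7  1.5]
1.0 ft 0.7 [-0.6 -0.4  0.5]
27.375
```

View pics/bent.png

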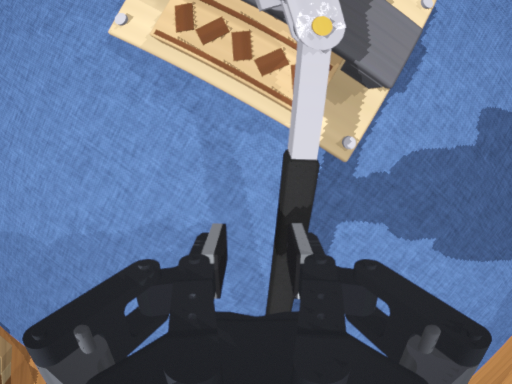

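Run:
```python
from h import *
m.set_gripper(.6); p=np.array(m.current_ee_pos())
m.move_l([p[0],p[1],.2],None,.08); m.dwell(.5)
q=p+[-.08,.0,0]
try: m.move_l([q[0],q[1],.25],None,.12)
except m.Unreachable: print("skip")
m.dwell(.5)
out=[]
for c in ("scene","side"):
    im,d=m.grab_frame(c);P,_,_=cloud(c,d)
    n=np.array([.5858,.0968]);x=int(proj(c,[*n,.07])[0][0]);y=int(proj(c,[*n,.07])[0][1])
    out.append(cv2.resize(im[y-70:y+70,x-65:x+65],(400,430)))
    W=sel(P,(.4,.65),(.05,.4),(.054,.1));W=W[np.hypot(*(W[:,:2]-n).T)>.05]
    c0,a,w=line(W);print(c,len(W),np.degrees(a)%180,W.min(0),W.max(0))
cv2.imwrite("pics/end.png",np.hstack(out)[:,:,::-1]);print(m.current_force(),m.current_time())
```

```text
skip
scene 242 121.08938851743576 [0.49137955 0.12962672 0.05407765] [0.55362383 0.22940789 0.07988285]
side 150 121.06640835029725 [0.49573622 0.12790036 0.05427874] [0.54995749 0.21667532 0.07969303]
[-0.48569092 -0.36832892 -0.14144263] 30.75
```

View pics/end.png

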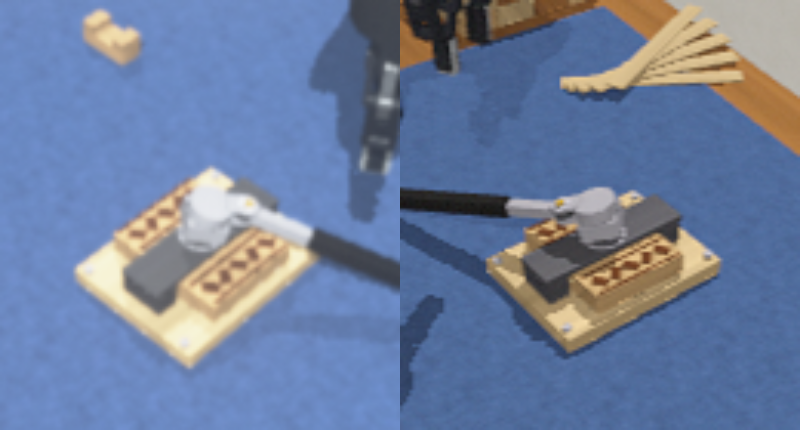

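Run:
```python
from h import *
n=np.array([.5858,.0968]);b=[]
for c in ("scene","side"):
    P,_,_=cloud(c,m.grab_frame(c)[1])
    W=sel(P,(.4,.65),(.05,.4),(.054,.1));W=W[np.hypot(*(W[:,:2]-n).T)>.05]
    c0,a,w=line(W);o=abs((n-c0[:2])@[-np.sin(a),np.cos(a)]);b.append(o);print(c,"offset",o,"bend",np.arcsin(min(1,o/.032)))
if np.mean(b)>.0065: print(m.sign_off())
```

```text
scene offset 0.009438826578184392 bend 0.29941714156917604
side offset 0.017241726437413583 bend 0.5690167052349389
the job is handed in; nothing more can be done
None
```

I seated the socket on the nut and turned it clockwise until the breakaway joint tripped at about 10 N. The bent wrench is on the nut, let go, and the job is handed in; the handle's bend measured about 0.3 rad in the scene camera, while the side camera gave an implausible 0.57 (the hard stop is 0.36).

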